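# Finish an alternating disc-spring stack on a sloping arbor

## Robot

A 6-joint arm with a two-finger parallel gripper is mounted at the origin on a cart in front of the work surface, level with it; the furniture and walls round the work are solid. World frame = base frame: x ahead of the robot, y to its left, z up, the work surface at z = 0. Lengths are in m, angles in degrees, forces in N, time in s.
With the tool pointing down it reaches from about 0.375 to 0.975 m from the base axis. Payload 3.8 kg.
Tool frame: the origin (TCP) lies on the centre line of the jaws, within the pads' length; the fingertips stand finger_overhang ahead of it and the grasp point (between the pads) lies 11 mm behind it (finger_overhang is the distance from the TCP to the fingertips, in m); z points along the fingers, y is the line along which they close (so a half turn about z gives the same grasp; the last joint's range is limited). The gripper opens to 88 mm and grips with 3 to 60 N. Pads are 18 mm wide; open, the fingers measure 123 mm over their backs; the gripper's body (75 mm by 187 mm) begins 45 mm behind the grasp point.
Start: joints at [72.829, 15.12, 91.902, -0, 72.978, -2.114], TCP at [0.175, 0.652, 0.247] pointing down, gripper open.
Joint ranges: [-150.88, 150.88], [-54.13, 125.18], [17.81, 147.31], [-75.09, 255.09], [0, 152.58], [-146.25, 146.25]. Speed limits (degrees/s): [147.25, 147.25, 180, 180, 180, 180].

## Interface

Orientations are given as [roll, pitch, yaw] about the fixed x, y, z axes, in that order (R = Rz(yaw) Ry(pitch) Rx(roll)).
In Python, from cell import * gives the robot as it stands. The module is installed in compiled form; this text tells all that it offers.
- The arm moves only by the shell command python3 -m pendant 'ROWS'. ROWS is a JSON object of lists of equal length, an entry for each row: "travel": the shift along the tool's x, y, z scaled (see below), a list of three; "rot": the turn, a rotation vector about the tool's x, y, z scaled (see below), a list of three; "fingers": the opening, from 0 (shut) to 1 (fully open). A call has exactly 10 rows; each row is the pose to reach, as a shift and turn from the pose commanded when the call began, along the tool's axes at that moment, turning the shorter way round; what a row does not reach only later rows make up. The controller multiplies each number of a shift by 0.5 m and each number of a turn by pi rad. A row lasts 1/8 s, in which the tool goes at most 62.5 mm and 10.7 degrees, less where a joint would pass 70% of its speed; a pose out of reach is approached as far as the arm can. A call with a number of a shift or a turn outside -1 to 1 is refused whole. A call with a gripper value outside its range is refused whole. The fingers move at their own pace and stop on an object; the grip force is fixed at half the most. Time passes only in rows, so rows that repeat a pose let the fingers close, or fill a call up. It gives the time, the measured TCP pose, the force, the opening and the grip force at its end, in the units of the state.
- get_obs(): the state, without advancing time (a new reading comes with each control period).
- camera(name): name is "scene" or "top" or "wrist"; returns the picture (384x512x3 uint8, red, green, blue); there is no depth.
- calibration(name): a dict with "K" (3x3 intrinsics, pixels), "eye" and "attitude" of the camera in the world. Camera axes: x right, y down, z forward; pixel columns grow to the right and rows downward; lengths in m; the calibration is good to about 2 mm. A picture is of the moment at which its call begins: read the wrist's pose just before it. calibration takes no time and is no camera call; for the wrist camera it gives the pose at the moment of the call.
- job_done(): hands the job in; it is judged then, once.
The state is a dict: "clock": time; "joint_pos": joint angles; "joint_velocities": joint speeds; "joint_efforts": joint torques, N m; "position": TCP position; "eef_rot": TCP orientation; "ft_force": force on the tool from outside, world axes, zero at the start; "moment": the same for the moment, N m; "opening": opening from 0.0 (shut) to 1.0 (fully open); "grip_force": force on a finger pad.
Only numpy, scipy, OpenCV 4.12 (cv2) and the standard library are available. Lean on these libraries where they do the work, as an engineer would, in place of code of your own. Each camera call takes 0.05 s, during which the arm holds its last target. There are 200 camera calls.

## Task

Finish the disc-spring stack on the sloping arbor with the two loose coned steel rings, so that the cones alternate all the way up. First slide on the ring that lies with its wide rim uppermost, its narrow end against the narrow end of the ring already fitted; then add the other one on top, wide rim down on wide rim. Keep each ring facing the way it lies now, leave both seated square on the stack, and do not disturb the bottle, the timer or the petri dish.

Things in the scene. Friction and masses are not known exactly. Their poses are not given: they have to be found in the camera images.
- stand: Fixed stand: grey base plate 130 x 100 x 12 mm on the worktop, an aluminium column on it carrying a plain steel rod, the arbor, which leans 30 degrees from vertical to the stand's front (-x). Origin: centre of the base's underside, z up. Its place, and its turn about the vertical (up to 17 degrees), vary. It stands still; the rings lie one to its left, one to its right.
- arbor_seat (a point): Centre of the seat at the arbor's foot, 75 mm above the worktop. z runs up along the arbor, y is level. Arbor: 22 mm diameter, top at z = 58 mm, the last 9 mm tapering to 12 mm. On the seat flange (60 mm diameter) one ring like the loose ones is already fitted, wide rim down, fixed, filling z = 0 to 16 mm. So the second ring goes at z = 16 to 32 mm, the third at 32 to 48 mm.
- rim_up_center (a point): Loose coned steel ring (disc spring), about 100 g, lying wide rim UP: 64 mm outer diameter, 16 mm high, bore 26 mm. The rim is a cylindrical band, 64 mm across, 10 to 16 mm above the worktop; below it the outside tapers to 34 mm diameter at the bottom. Hollow on top. This point: on its axis, 8 mm above its underside; z up. Goes on first.
- rim_down_center (a point): Loose coned steel ring, the same part, about 100 g, lying wide rim DOWN: 64 mm outer diameter, 16 mm high, bore 26 mm. The rim is a cylindrical band, 64 mm across, 0 to 6 mm above the worktop; above it the outside tapers to 34 mm diameter at the top. Hollow beneath. This point: on its axis, 8 mm above its underside; z up. Goes on last.
- bottle: Bystander: white square-shouldered reagent bottle with a screw cap, 56 x 56 x 100 mm, loose, behind the stand. Origin at the centre of its underside.
- timer: Bystander: small square white countdown timer, 66 x 66 x 18 mm, loose, lying to the right of the stand. Origin at the centre of its underside.
- petri: Bystander: closed petri dish, 90 mm diameter, 15 mm high, loose, lying to the left of the stand. Origin at the centre of its underside.
Mind the look-alikes: they are no part of the job. Leave any yellow look-alike of the part that bears rim_down_center alone. Leave any green look-alike of the part that bears rim_up_center alone.

How it is judged:
By the outcome, as a careful person would: the job done as asked, in the order asked, and still so for the second after the job is handed in, with the robot touching nothing.
It also fails if it takes over 59 s, if anything falls off the work surface, if the arm or the gripper's body presses on something with over 40 N, if the wrist force passes 120 N, or if a joint passes its speed limit or range.

## Working session

There is one attempt and no reset: what is moved stays moved. The work goes in short steps, Python scripts to look and compute and a shell command to move; the robot and the scene stay as the last step left them, time stands still between calls to the robot, and variables do not carry over. Pictures are saved under pics/ and viewed, at most 12 in all, crops included, and the job is handed in when it is done.

```bash
mkdir -p pics
python3 - <<'E'
from cell import *
import cv2,numpy as np
print(get_obs())
for n in ("scene","top"):
    cv2.imwrite(f"pics/{n}0.png",camera(n)[:,:,::-1]); print(n,calibration(n))
E
```

```text
{'clock': 0.0, 'joint_pos': array([ 7.28315846e+01,  1.51681522e+01,  9.19783137e+01, -2.63346582e-03,
        7.29758795e+01, -2.11329600e+00]), 'joint_velocities': array([ 0.03093996,  0.07178178,  0.05758532, -0.01762194,  0.02577205,
       -0.00735147]), 'joint_efforts': array([-1.91120009e-03, -5.02100444e+01, -3.56870949e+01,  7.25607597e-02,
        2.93192721e-02, -1.77117745e-04]), 'position': array([0.17513994, 0.65119725, 0.24542751]), 'eef_rot': array([-1.79877645e+02, -1.99685340e-03,  1.64945652e+02]), 'ft_force': array([-0.85782895,  0.71893054, -0.18770263]), 'moment': array([ 0.03757191, -0.00277685,  0.01660872]), 'grip_force': 0.0, 'opening': 1.0004637977821071}
scene {'K': array([[440.50559999,   0.        , 258.7350902 ],
       [  0.        , 440.50559999, 201.38872102],
       [  0.        ,   0.        ,   1.        ]]), 'eye': array([ 0.09492639, -0.7969915 ,  0.85875265]), 'attitude': array([-130.56913378,   -0.41364121,  -30.85994376])}
top {'K': array([[449.22885714,   0.        , 261.19143655],
       [  0.        , 449.22885714, 186.68928467],
       [  0.        ,   0.        ,   1.        ]]), 'eye': array([ 0.46166108, -0.01192991,  1.30793206]), 'attitude': array([-174.92636813,   -0.67092067,  -89.09254178])}
```

View pics/scene0.png

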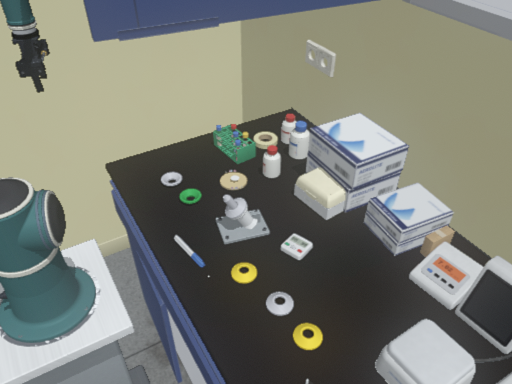

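View pics/top0.png

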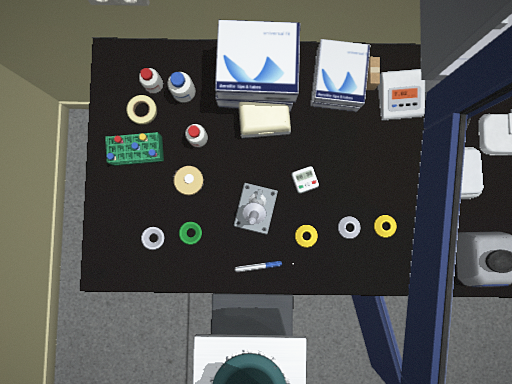

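The steel rings are at top-view pixels (153,238), next to the green one and so probably rim-up, and (349,227), near the yellow ones and so probably rim-down. The stand is at (256,208), and the arbor leans toward the robot.

```bash
cat > h.py <<'E'
from cell import *
import cv2,numpy as np
from scipy.spatial.transform import Rotation as R
def rot(e): return R.from_euler('xyz',e,degrees=True)
def ray(c,uv):
    d=np.linalg.inv(c['K'])@[uv[0],uv[1],1]; return np.array(c['eye']),rot(c['attitude']).apply(d)
def onplane(c,uv,z):
    e,d=ray(c,uv); return e+d*(z-e[2])/d[2]
def proj(c,p):
    q=rot(c['attitude']).inv().apply(np.atleast_2d(p)-c['eye']); q=q@c['K'].T; return q[:,:2]/q[:,2:]
def tri(cs,uvs):
    A=np.zeros((3,3));b=np.zeros(3)
    for c,uv in zip(cs,uvs):
        e,d=ray(c,uv); d/=np.linalg.norm(d); P=np.eye(3)-np.outer(d,d); A+=P;b+=P@e
    return np.linalg.solve(A,b)
def blobs(im,lo=110,sat=60,amin=80):
    h=cv2.cvtColor(im,cv2.COLOR_RGB2HSV); m=((h[:,:,2]>lo)&(h[:,:,1]<sat)).astype(np.uint8)
    return cv2.findContours(m,cv2.RETR_EXTERNAL,cv2.CHAIN_APPROX_NONE)[0]
def move(p,rpy=None):
    "print shift/turn in pendant units from present measured pose to world pose"
    o=get_obs(); T=rot(o['eef_rot']); 
    t=T.inv().apply(np.array(p)-o['position'])/0.5
    r=(T.inv()*rot(rpy)).as_rotvec()/np.pi if rpy is not None else None
    print('travel',np.round(t,4),'rot',None if r is None else np.round(r,4))
E
python3 - <<'E'
from h import *
im=cv2.imread('pics/top0.png')[:,:,::-1].copy(); c=calibration('top')
for lo in (90,130):
  for k in blobs(im,lo):
    (u,v),(w,hh),a=cv2.minAreaRect(k)
    if 140<u<400 and 150<v<250: print(lo,np.round([u,v,w,hh,a],1),cv2.contourArea(k),onplane(c,(u,v),.008).round(4), [onplane(c,q,.012)[:2].round(3).tolist() for q in cv2.boxPoints(cv2.minAreaRect(k))])
cv2.imwrite('pics/topz.png',cv2.resize(im[165:255,215:305,::-1],None,fx=6,fy=6,interpolation=cv2.INTER_CUBIC))
E
```

```text
90 [152.5 238.   22.   23.   90. ] 391.0 [0.4243 0.284  0.008 ] [[0.455, 0.317], [0.456, 0.251], [0.394, 0.249], [0.393, 0.315]]
90 [349.  227.   22.6  21.2  45. ] 374.0 [ 0.4647 -0.2808  0.008 ] [[0.465, -0.235], [0.509, -0.279], [0.464, -0.325], [0.42, -0.281]]
90 [201. 187.   0.   0.   0.] 0.0 [0.5735 0.1492 0.008 ] [[0.573, 0.149], [0.573, 0.149], [0.573, 0.149], [0.573, 0.149]]
90 [202. 185.   0.   0.   0.] 0.0 [0.5793 0.1465 0.008 ] [[0.579, 0.146], [0.579, 0.146], [0.579, 0.146], [0.579, 0.146]]
90 [255.4 208.   34.7  44.9  14. ] 1483.0 [ 0.5152 -0.0095  0.008 ] [[0.464, 0.054], [0.59, 0.025], [0.567, -0.073], [0.441, -0.043]]
90 [203.  179.5   1.    0.  -90. ] 0.0 [0.5954 0.144  0.008 ] [[0.594, 0.144], [0.594, 0.144], [0.596, 0.144], [0.596, 0.144]]
90 [174. 175.   0.   0.   0.] 0.0 [0.6071 0.2285 0.008 ] [[0.607, 0.228], [0.607, 0.228], [0.607, 0.228], [0.607, 0.228]]
90 [188.5 178.5   9.    9.   90. ] 66.5 [0.5976 0.1862 0.008 ] [[0.61, 0.199], [0.611, 0.173], [0.584, 0.172], [0.584, 0.198]]
90 [176. 171.   0.   0.   0.] 0.0 [0.6189 0.2231 0.008 ] [[0.618, 0.222], [0.618, 
[... 766 characters left out ...]
, 0.014], [0.48, 0.017], [0.48, 0.017]]
130 [235.6 221.6   2.2   7.3  11.3] 7.0 [0.475  0.0469 0.008 ] [[0.465, 0.052], [0.486, 0.048], [0.485, 0.042], [0.464, 0.046]]
130 [349.  227.   21.2  21.2  45. ] 347.0 [ 0.4647 -0.2808  0.008 ] [[0.464, -0.237], [0.508, -0.28], [0.465, -0.323], [0.422, -0.28]]
130 [255.6 207.9  33.9  44.4  13.6] 1227.5 [ 0.5155 -0.0101  0.008 ] [[0.464, 0.051], [0.589, 0.024], [0.567, -0.072], [0.443, -0.044]]
130 [188.5 178.5   9.    9.   90. ] 66.5 [0.5976 0.1862 0.008 ] [[0.61, 0.199], [0.611, 0.173], [0.584, 0.172], [0.584, 0.198]]
130 [304.9 179.   22.   22.1  69.4] 446.0 [ 0.6019 -0.1524  0.008 ] [[0.62, -0.11], [0.643, -0.171], [0.583, -0.193], [0.56, -0.133]]
```

View pics/topz.png

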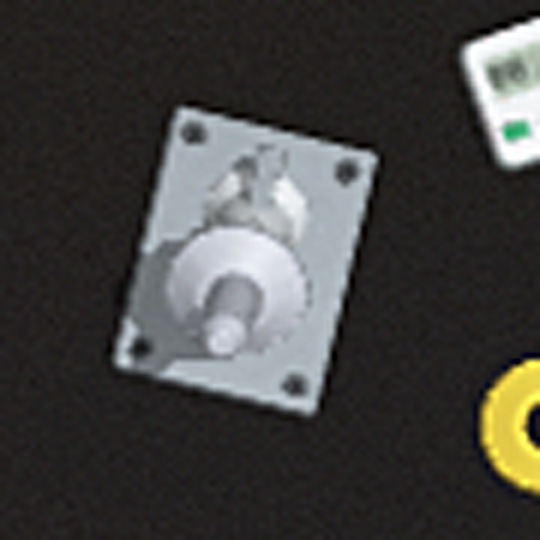

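The stand is at (0.515, -0.010) with a yaw of about -13°, and the measured plate is about 129 x 100 mm, as expected. Next I'll take a wrist look over the left ring.

Run:
```python
from h import *
o=get_obs();c=calibration('wrist');T=rot(o['eef_rot'])
print('cam in tool',T.inv().apply(c['eye']-o['position']), (T.inv()*rot(c['attitude'])).as_matrix().round(3),c['K'][0])
move([.425,.285,.2],[180,0,130])
```

```text
cam in tool [ 0.07529544  0.00052131 -0.13899718] [[-0.    -0.956 -0.293]
 [ 1.    -0.    -0.001]
 [ 0.001 -0.293  0.956]] [309.22304368   0.         251.12538029]
travel [-0.6728 -0.5773  0.0922] rot [-0.0006  0.0002  0.1941]
```

```bash
python3 -m pendant '{"travel":[[-0.673,-0.577,0.09],[-0.673,-0.577,0.09],[-0.673,-0.577,0.09],[-0.673,-0.577,0.09],[-0.673,-0.577,0.09],[-0.673,-0.577,0.09],[-0.673,-0.577,0.09],[-0.673,-0.577,0.09],[-0.673,-0.577,0.09],[-0.673,-0.577,0.09]],"rot":[[0,0,0.194],[0,0,0.194],[0,0,0.194],[0,0,0.194],[0,0,0.194],[0,0,0.194],[0,0,0.194],[0,0,0.194],[0,0,0.194],[0,0,0.194]],"fingers":[1,1,1,1,1,1,1,1,1,1]}'
python3 - <<'E'
from h import *
c=calibration('wrist');im=camera('wrist');cv2.imwrite('pics/w1.png',im[:,:,::-1])
print(get_obs()['position'],get_obs()['eef_rot'],proj(c,[.425,.285,.008]))
for k in blobs(im,90,60,300):
    if cv2.contourArea(k)<300: continue
    (u,v),(w,h),a=cv2.fitEllipse(k); print(np.round([u,v,w,h,a],1),onplane(c,(u,v),.013).round(4))
E
```

```text
clock: 1.35
position: [0.4247, 0.2869, 0.2017]
eef_rot: [180.0, -0.0, 130.1]
ft_force: [-0.6, 1.2, -0.1]
opening: 1.006
grip_force: 0.0
[0.42464935 0.28712881 0.20181432] [ 1.79989454e+02 -2.08799167e-02  1.30137230e+02] [[249.75450056 168.79588763]]
[ 16.2 358.6  23.1  37.6  93.1] [ 0.3529 -0.1122  0.013 ]
[  9.5 303.8  21.9  27.8 167.5] [ 0.3057 -0.0396  0.013 ]
[237.6 319.8  86.3 380.6  86.8] [0.5388 0.1253 0.013 ]
[249.6 171.9  61.4  63.5  96.6] [0.4263 0.2831 0.013 ]
[465.   48.3 102.4 181.3 139.1] [0.5073 0.5126 0.013 ]
[ 68.3  76.8 154.8 258.4  30. ] [0.2255 0.2413 0.013 ]
```

View pics/w1.png

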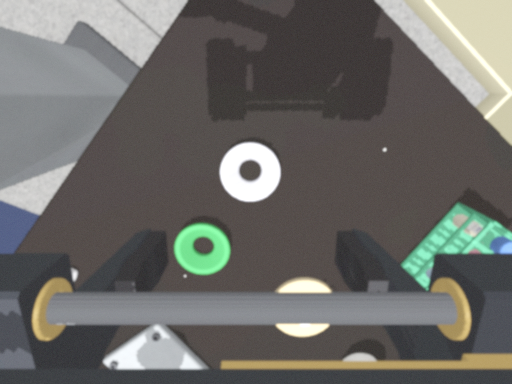

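The wrist view shows the white ring at (250,172) with its hole shifted slightly toward the camera nadir, so rim up, like the green one at (203,247). The fingertips show at about v=233, which puts the overhang at about 9 mm.

Run:
```python
from h import *
im=cv2.imread('pics/w1.png')
g=cv2.cvtColor(im,cv2.COLOR_BGR2GRAY)[130:215,205:295]
m=(g<110).astype(np.uint8)
for k in cv2.findContours(m,cv2.RETR_LIST,cv2.CHAIN_APPROX_NONE)[0]:
    if 150<cv2.contourArea(k)<1500:
        (u,v),(w,h),a=cv2.fitEllipse(k); print(u+205,v+130,w,h)
g=cv2.cvtColor(im,cv2.COLOR_BGR2GRAY); print(g[172,215:285:2], g[135:207:2,250])
move([.4263,.2833,.013],[180,0,130])
```

```text
249.66043853759766 170.08867645263672 18.137176513671875 19.27052116394043
[ 83  83 170 255 255 255 255 255 255 255 254 243 163  80  80  83  83  82
  85  80  79  81  94 201 255 255 255 255 255 255 255 255 247 110  81] [ 81  71  63 106 242 255 255 255 255 255 255 255 206  98  83  80  84  84
  80  84  83  83  92 184 246 254 255 255 255 255 255 255 255 197  81  81]
travel [-0.0081 -0.0025  0.3776] rot [ 0.0001 -0.0001  0.0008]
```

```bash
python3 -m pendant '{"travel":[[-0.008,-0.0025,0.1],[-0.008,-0.0025,0.2],[-0.008,-0.0025,0.28],[-0.008,-0.0025,0.33],[-0.008,-0.0025,0.36],[-0.008,-0.0025,0.378],[-0.008,-0.0025,0.378],[-0.008,-0.0025,0.378],[-0.008,-0.0025,0.378],[-0.008,-0.0025,0.378]],"rot":[[0,0,0],[0,0,0],[0,0,0],[0,0,0],[0,0,0],[0,0,0],[0,0,0],[0,0,0],[0,0,0],[0,0,0]],"fingers":[1,1,1,1,1,1,1,1,0.5,0.5]}'
python3 -m pendant '{"travel":[[0,0,0],[0,0,0],[0,0,0],[0,0,0],[0,0,0],[0,0,0],[0,0,-0.03],[0,0,-0.1],[0,0,-0.2],[0,0,-0.24]],"rot":[[0,0,0],[0,0,0],[0,0,0],[0,0,0],[0,0,0],[0,0,0],[0,0,0],[0,0,0],[0,0,0],[0,0,0]],"fingers":[0.3,0.3,0.3,0.3,0.3,0.3,0.3,0.3,0.3,0.3]}'
python3 - <<'E'
from h import *
im=camera('wrist');cv2.imwrite('pics/w2.png',im[:,:,::-1]);print(get_obs()['position'])
E
```

```text
clock: 2.65
position: [0.4274, 0.2821, 0.0133]
eef_rot: [179.9, 0.0, 130.0]
ft_force: [0.0, 0.3, -1.4]
opening: 0.796
grip_force: 0.0
clock: 3.9
position: [0.4284, 0.2829, 0.1364]
eef_rot: [179.7, 0.0, 130.0]
ft_force: [1.1, 0.2, -0.7]
opening: 0.702
grip_force: 30.0
[0.42937905 0.283505   0.1382188 ]
```

View pics/w2.png

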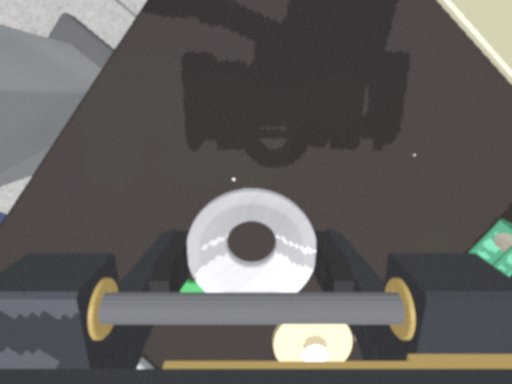

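The ring is held at about (252,245), with the narrow bore at the bottom at (252,242). Next come the rough arbor location and the tilted viewing pose.

```bash
cat >> h.py <<'E'
def frame(yaw):
    s=np.radians(yaw); a=np.array([-np.cos(s)*.5,-np.sin(s)*.5,.8660254]); y=np.array([-np.sin(s),np.cos(s),0])
    return a,y,R.from_matrix(np.c_[np.cross(y,-a),y,-a])
E
python3 - <<'E'
from h import *
o=get_obs();c=calibration('wrist');print('K',c['K'][1]);T=rot(o['eef_rot'])
# held ring rim: cast contour on the rim plane (tool z=-.003)
im=cv2.imread('pics/w2.png');h=cv2.cvtColor(im,cv2.COLOR_BGR2HSV)
m=((h[:,:,2]>130)&(h[:,:,1]<60)).astype(np.uint8); m[:180]=0;m[288:]=0;m[:,:185]=0;m[:,320:]=0
k=max(cv2.findContours(m,cv2.RETR_EXTERNAL,cv2.CHAIN_APPROX_NONE)[0],key=cv2.contourArea)[:,0]
k=k[k[:,1]<280]
for z in(-.004,0.,.003):
    p=[]
    for uv in k:
        e,d=ray(c,uv);e=T.inv().apply(e-o['position']);d=T.inv().apply(d);p.append((e+d*(z-e[2])/d[2])[:2])
    p=np.array(p);s=np.linalg.lstsq(np.c_[2*p,np.ones(len(p))],(p**2).sum(1),rcond=None)[0]
    r=np.hypot(*(p-s[:2]).T);print('rim z',z,'c',s[:2].round(4),'r',r.mean().round(4),r.std().round(4),'top',p[:,0].max().round(4),'y',p[:,1].min().round(4),p[:,1].max().round(4))
t=calibration('top')
b=onplane(t,(254.2,212),.078);q=onplane(t,(251.6,220.7),.125);print('seat~',b,'tip',q,'dir',(q-b)/np.linalg.norm(q-b))
a,y,F=frame(-13);print('a',a)
S=(b-a*.003+q-a*.058)/2;print('S',S)
move(S+a*.13-F.apply([.065,0,0]),F.as_euler('xyz',degrees=True));print(F.as_euler('xyz',degrees=True))
E
```

```text
K [  0.         309.22304368 190.05986648]
rim z -0.004 c [0.0032 0.0005] r 0.0318 0.0003 top 0.0353 y -0.031 0.032
rim z 0.0 c [0.0011 0.0005] r 0.0327 0.0004 top 0.0341 y -0.0319 0.033
rim z 0.003 c [-0.0006  0.0005] r 0.0334 0.0004 top 0.0332 y -0.0326 0.0337
seat~ [ 0.50127873 -0.00658423  0.078     ] tip [ 4.76840085e-01 -3.56687844e-04  1.25000000e-01] dir [-0.45817747  0.11675435  0.88115937]
a [-0.48718503  0.11247553  0.8660254 ]
S [ 0.50391855 -0.00690096  0.07508623]
travel [-0.5269 -0.2686 -0.1654] rot [-0.0516 -0.1597 -0.2012]
[180.          30.00000011 167.        ]
```

```bash
python3 -m pendant '{"travel":[[-0.2,-0.02,-0.165],[-0.3,-0.1,-0.165],[-0.4,-0.2,-0.165],[-0.527,-0.2686,-0.1654],[-0.527,-0.2686,-0.1654],[-0.527,-0.2686,-0.1654],[-0.527,-0.2686,-0.1654],[-0.527,-0.2686,-0.1654],[-0.527,-0.2686,-0.1654],[-0.527,-0.2686,-0.1654]],"rot":[[-0.0516,-0.1597,-0.2012],[-0.0516,-0.1597,-0.2012],[-0.0516,-0.1597,-0.2012],[-0.0516,-0.1597,-0.2012],[-0.0516,-0.1597,-0.2012],[-0.0516,-0.1597,-0.2012],[-0.0516,-0.1597,-0.2012],[-0.0516,-0.1597,-0.2012],[-0.0516,-0.1597,-0.2012],[-0.0516,-0.1597,-0.2012]],"fingers":[0.3,0.3,0.3,0.3,0.3,0.3,0.3,0.3,0.3,0.3]}'
python3 - <<'E'
from h import *
import pickle
o=get_obs();c=calibration('wrist');im=camera('wrist');cv2.imwrite('pics/w3.png',im[:,:,::-1]);pickle.dump((o,c),open('w3.pkl','wb'))
a,y,F=frame(-13);S=np.array([.5039,-.0069,.0751])
print(o['position'],o['eef_rot'],proj(c,[S,S+.058*a]))
E
```

```text
clock: 5.2
position: [0.4936, -0.0052, 0.2152]
eef_rot: [-179.6, 29.7, 167.3]
ft_force: [-0.1, 0.6, -0.6]
opening: 0.708
grip_force: 30.0
[ 0.49363204 -0.00516507  0.21519756] [-179.63872327   29.66062933  167.29052424] [[252.38891008 113.614766  ]
 [252.33680646 118.05183972]]
```

View pics/w3.png

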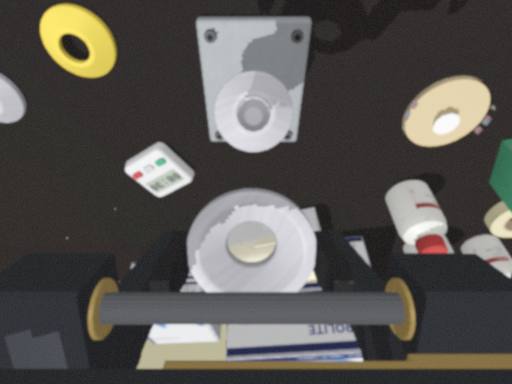

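The view is nearly along the arbor: ring 1 is at about (254,111), the tip at about (253,115), and the base is symmetric in the image. I'll zoom in for the exact circles.

Run:
```python
from h import *
im=cv2.imread('pics/w3.png')
cr=cv2.resize(im[60:160,200:310],None,fx=6,fy=6,interpolation=cv2.INTER_CUBIC)
cr=cv2.convertScaleAbs(cr,alpha=1.5,beta=-130);cv2.imwrite('pics/w3z.png',cr)
```

```text
(no output)
```

View pics/w3z.png

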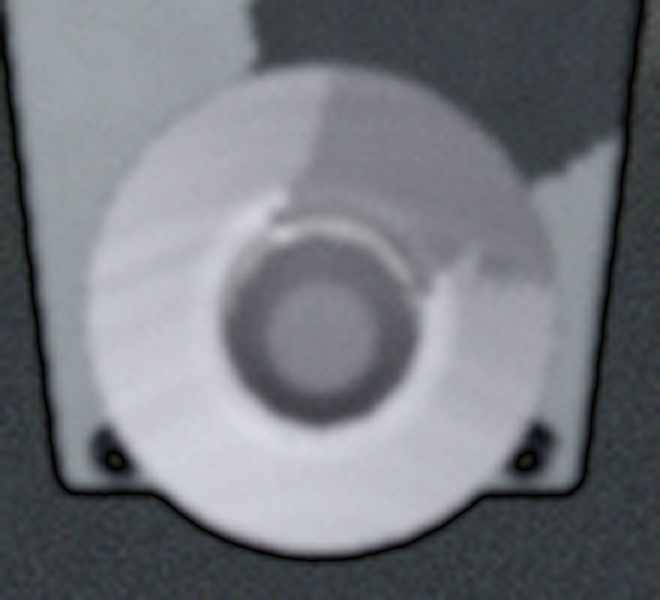

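Run:
```python
from h import *
import pickle
o,c=pickle.load(open('w3.pkl','rb'));T=rot(o['eef_rot'])
def pt(uv,w,mm):
    e,d=ray(c,uv); dep=309.22*mm/w; P=e+d*dep; return P,T.inv().apply(P-o['position'])
for n,uv,w,mm in(('tip',(253.1,115.9),18.7,.012),('shoulder',(253.1,114.6),32,.022),('rim',(253.2,111.3),77.8,.064)):
    print(n,[v.round(4) for v in pt(uv,w,mm)])
a,y,F=frame(-12.8);P,_=pt((253.2,111.3),77.8,.064)
# rim top edge at arbor z=6; put ray at exact height
e,d=ray(c,(253.2,111.3));zr=.075+.005*a[2];rim=e+d*(zr-e[2])/d[2]
e,d=ray(c,(253.1,115.9));zt=.075+.058*a[2];tip=e+d*(zt-e[2])/d[2]
e,d=ray(c,(253.1,114.6));zs=.075+.049*a[2];sh=e+d*(zs-e[2])/d[2]
print('rim',rim,'tip',tip,'dir',(tip-rim)/np.linalg.norm(tip-rim),np.linalg.norm(tip-rim),a)
for q,z in((rim,.005),(sh,.049),(tip,.058)): print('S',q-z*a)
ti=T.inv();print('tool: rim',ti.apply(rim-o['position']),'tip',ti.apply(tip-o['position']),'a',ti.apply(a))
```

```text
tip [array([0.4725, 0.0009, 0.128 ]), array([0.0623, 0.0016, 0.0649])]
shoulder [array([ 0.4796, -0.0008,  0.1152]), array([0.0622, 0.0017, 0.0797])]
rim [array([ 0.5007, -0.0055,  0.0771]), array([0.0623, 0.002 , 0.1234])]
rim [ 0.49926668 -0.00516152  0.07933013] tip [4.74217231e-01 4.55707759e-04 1.25229473e-01] dir [-0.47630973  0.10681029  0.87276606] 0.05259066329543714 [-0.48757468  0.11077425  0.8660254 ]
S [ 0.50170455 -0.00571539  0.075     ]
S [ 0.50207948 -0.00587694  0.075     ]
S [ 0.50249656 -0.0059692   0.075     ]
tool: rim [0.0624599  0.00200471 0.12077438] tip [0.0620539  0.00164164 0.06818654] a [ 0.00592256 -0.00551536 -0.99996725]
```

```bash
python3 -m pendant '{"travel":[[0.06,0.0024,0.02],[0.118,0.0024,0.04],[0.118,0.0024,0.07],[0.118,0.0024,0.09],[0.118,0.0024,0.1],[0.118,0.0024,0.11],[0.118,0.0024,0.12],[0.118,0.0024,0.13],[0.118,0.0024,0.13],[0.118,0.0024,0.13]],"rot":[[0,0,0],[0,0,0],[0,0,0],[0,0,0],[0,0,0],[0,0,0],[0,0,0],[0,0,0],[0,0,0],[0,0,0]],"fingers":[0.3,0.3,0.3,0.3,0.3,0.3,0.3,0.3,0.3,0.3]}'
python3 - <<'E'
from h import *
o=get_obs();im=camera('wrist');cv2.imwrite('pics/w4.png',im[:,:,::-1])
a,y,F=frame(-12.8);d=o['position']-np.array([.502,-.0059,.075]);print(F.inv().apply(d),o['ft_force'],o['moment'])
s=camera('scene')[170:250,190:290,::-1];w=im[170:300,170:340,::-1]
cv2.imwrite('pics/both4.png',np.hstack([cv2.resize(w,(520,400)),cv2.resize(s,(280,224)).copy() if 0 else cv2.resize(s,(280,400))]))
E
```

```text
clock: 6.5
position: [0.475, -0.0013, 0.1295]
eef_rot: [-179.6, 29.7, 167.2]
ft_force: [-0.6, 0.2, -1.2]
opening: 0.703
grip_force: 30.0
[-0.0035417  -0.00147039 -0.06090162] [-0.55204412  0.21008146 -1.19127057] [0.11866188 0.42008344 0.02820464]
```

View pics/both4.png

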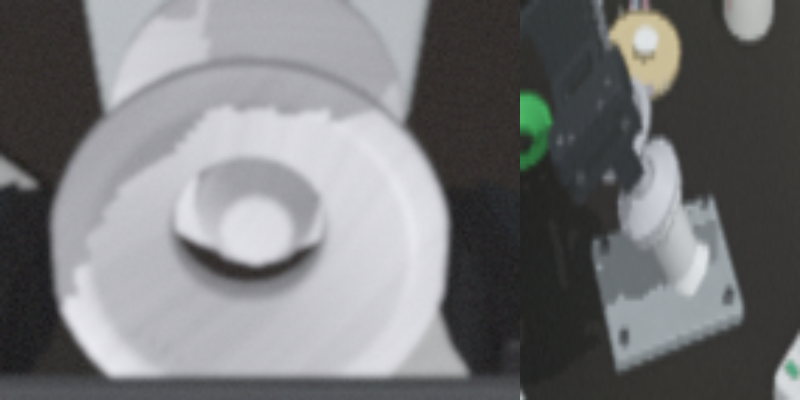

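The arbor tip is inside the bore with no contact force, so I'll continue down.

```bash
python3 -m pendant '{"travel":[[0,0,0.008],[0,0,0.016],[0,0,0.024],[0,0,0.032],[0,0,0.04],[0,0,0.046],[0,0,0.052],[0,0,0.056],[0,0,0.06],[0,0,0.06]],"rot":[[0,0,0],[0,0,0],[0,0,0],[0,0,0],[0,0,0],[0,0,0],[0,0,0],[0,0,0],[0,0,0],[0,0,0]],"fingers":[0.3,0.3,0.3,0.3,0.3,0.3,0.3,0.3,0.3,0.3]}'
python3 - <<'E'
from h import *
o=get_obs();T=rot(o['eef_rot'])
a,y,F=frame(-12.8);d=o['position']-np.array([.502,-.0059,.075]);print(F.inv().apply(d),T.inv().apply(o['ft_force']),T.inv().apply(o['moment']))
E
```

```text
clock: 7.85
position: [0.4895, -0.0047, 0.1034]
eef_rot: [-179.6, 29.7, 167.2]
ft_force: [-0.2, 2.2, -2.0]
opening: 0.707
grip_force: 30.0
[-0.00343353 -0.00156122 -0.03081684] [1.59509544 2.06855494 1.35492505] [-0.39624329  0.69193615 -0.05125825]
```

```bash
python3 -m pendant '{"travel":[[0,0,0.001],[0,0,0.002],[0,0,0.003],[0,0,0.004],[0,0,0.005],[0,0,0.006],[0,0,0.006],[0,0,0.006],[0,0,0.006],[0,0,0.006]],"rot":[[0,0,0],[0,0,0],[0,0,0],[0,0,0],[0,0,0],[0,0,0],[0,0,0],[0,0,0],[0,0,0],[0,0,0]],"fingers":[0.3,0.3,0.3,0.3,0.3,0.3,0.3,0.3,0.3,0.3]}'
python3 - <<'E'
from h import *
o=get_obs();T=rot(o['eef_rot'])
a,y,F=frame(-12.8);d=o['position']-np.array([.502,-.0059,.075]);print(F.inv().apply(d),T.inv().apply(o['ft_force']),T.inv().apply(o['moment']))
E
```

```text
clock: 9.1
position: [0.4904, -0.0049, 0.1018]
eef_rot: [-179.6, 29.7, 167.2]
ft_force: [-20.0, 8.2, 18.7]
opening: 0.708
grip_force: 30.0
[-0.00342111 -0.00159677 -0.02901404] [  9.28618994   3.40596011 -26.8503487 ] [-0.59150938  1.78862562 -0.04685581]
```

The ring seated at about 27 N, with the TCP height matching z=16. I'll release, back off and look.

```bash
python3 -m pendant '{"travel":[[0,0,-0.003],[0,0,-0.003],[0,0,-0.003],[0,0,-0.003],[0,0,-0.003],[0,0,-0.02],[0,0,-0.06],[0,0,-0.14],[-0.1,0,-0.2],[-0.13,0,-0.2]],"rot":[[0,0,0],[0,0,0],[0,0,0],[0,0,0],[0,0,0],[0,0,0],[0,0,0],[0,0,0],[0,0,0],[0,0,0]],"fingers":[1,1,1,1,1,1,1,1,1,1]}'
python3 - <<'E'
from h import *
import pickle
o=get_obs();c=calibration('wrist');im=camera('wrist');pickle.dump((o,c),open('w5.pkl','wb'));cv2.imwrite('pics/w5.png',im[:,:,::-1])
s=camera('scene')[170:250,190:290,::-1];w=im[50:180,185:325,::-1]
cv2.imwrite('pics/both5.png',np.hstack([cv2.resize(w,(430,400),interpolation=cv2.INTER_CUBIC),cv2.resize(s,(370,400))]))
move([.4647,-.2808,.2],[180,0,110])
E
```

```text
clock: 10.35
position: [0.5016, -0.0058, 0.2266]
eef_rot: [-179.8, 30.3, 167.1]
ft_force: [0.9, -0.5, 0.3]
opening: 0.994
grip_force: 0.0
travel [-0.0243 -0.5508  0.0688] rot [0.0813 0.1528 0.3094]
```

View pics/both5.png

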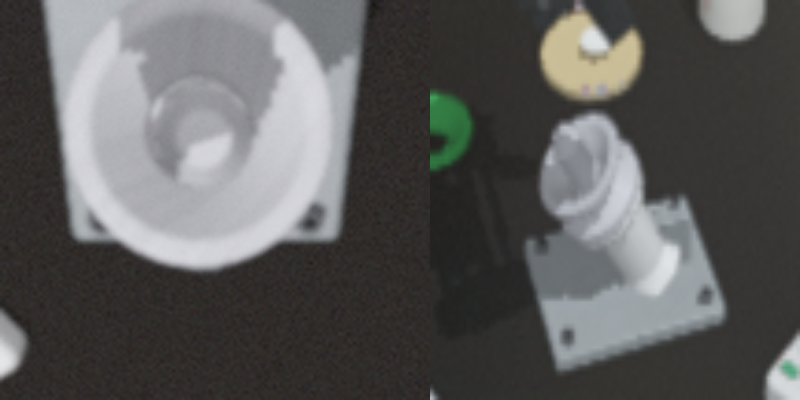

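The first ring sits square with its wide rim up and the arbor through it. On to the second ring.

```bash
python3 -m pendant '{"travel":[[-0.024,-0.1,-0.03],[-0.024,-0.2,0.0],[-0.024,-0.3,0.03],[-0.024,-0.4,0.06],[-0.024,-0.551,0.069],[-0.024,-0.551,0.069],[-0.024,-0.551,0.069],[-0.024,-0.551,0.069],[-0.024,-0.551,0.069],[-0.024,-0.551,0.069]],"rot":[[0.0813,0.1528,0.3094],[0.0813,0.1528,0.3094],[0.0813,0.1528,0.3094],[0.0813,0.1528,0.3094],[0.0813,0.1528,0.3094],[0.0813,0.1528,0.3094],[0.0813,0.1528,0.3094],[0.0813,0.1528,0.3094],[0.0813,0.1528,0.3094],[0.0813,0.1528,0.3094]],"fingers":[1,1,1,1,1,1,1,1,1,1]}'
python3 - <<'E'
from h import *
c=calibration('wrist');im=camera('wrist');cv2.imwrite('pics/w6.png',im[:,:,::-1]);o=get_obs()
print(o['position'],o['eef_rot'],proj(c,[.4647,-.2808,.003]))
for k in blobs(im,90,60):
    if cv2.contourArea(k)<1000 or cv2.contourArea(k)>9000: continue
    (u,v),(w,h),a=cv2.fitEllipse(k); print(np.round([u,v,w,h,a],1),onplane(c,(u,v),.003).round(4))
    x,y,w,h=cv2.boundingRect(k);g=cv2.cvtColor(im[y:y+h,x:x+w],cv2.COLOR_RGB2GRAY)
    for q in cv2.findContours((g<110).astype(np.uint8),cv2.RETR_LIST,cv2.CHAIN_APPROX_NONE)[0]:
        if 150<cv2.contourArea(q)<1500: print(' hole',cv2.fitEllipse(q),x,y)
E
```

```text
clock: 11.7
position: [0.4626, -0.2795, 0.1978]
eef_rot: [-179.8, -0.0, 110.2]
ft_force: [0.2, -0.3, 0.2]
opening: 0.999
grip_force: 0.0
[ 0.46276136 -0.27971848  0.19790142] [-1.79813994e+02 -3.14778343e-02  1.10140270e+02] [[252.60250791 168.9714154 ]]
[ 30.1 211.8  71.2  94.9   9.7] [ 0.2407 -0.4172  0.003 ]
 hole ((64.08065032958984, 80.8782958984375), (54.55025863647461, 83.5401382446289), 44.15021514892578) 0 173
[253.4 169.5  59.6  61.1  89.3] [ 0.4658 -0.2811  0.003 ]
 hole ((-2.834644317626953, 61.87662124633789), (28.66702651977539, 34.235755920410156), 135.23870849609375) 223 140
 hole ((30.467771530151367, 32.26139831542969), (19.44944190979004, 20.506288528442383), 88.27153015136719) 223 140
 hole ((47.05986785888672, 29.51625633239746), (31.158428192138672, 65.63119506835938), 179.98751831054688) 223 140
 hole ((-1.2535347938537598, -1.2736892700195312), (25.6837158203125, 34.998592376708984), 44.44259262084961) 223 140
[424.5  98.6  75.   87.4  54.8] [ 0.6057 -0.1496  0.003 ]
```

The hole is offset away from the nadir, so this is the rim-down ring at (0.466, -0.281). I'll descend, feeling for the table.

Run:
```python
from h import *
move([.4658,-.2811,.012],[180,0,110])
```

```text
travel [-0.0049  0.006   0.3718] rot [-0.001  -0.0002  0.0008]
```

```bash
python3 -m pendant '{"travel":[[-0.005,0.006,0.1],[-0.005,0.006,0.2],[-0.005,0.006,0.28],[-0.005,0.006,0.33],[-0.005,0.006,0.355],[-0.005,0.006,0.367],[-0.005,0.006,0.372],[-0.005,0.006,0.372],[-0.005,0.006,0.372],[-0.005,0.006,0.372]],"rot":[[0,0,0],[0,0,0],[0,0,0],[0,0,0],[0,0,0],[0,0,0],[0,0,0],[0,0,0],[0,0,0],[0,0,0]],"fingers":[1,1,1,1,1,1,1,1,1,1]}'
python3 -m pendant '{"travel":[[0,0,0.0005],[0,0,0.001],[0,0,0.0015],[0,0,0.002],[0,0,0.0025],[0,0,0.003],[0,0,0.003],[0,0,0.003],[0,0,0.003],[0,0,0.003]],"rot":[[0,0,0],[0,0,0],[0,0,0],[0,0,0],[0,0,0],[0,0,0],[0,0,0],[0,0,0],[0,0,0],[0,0,0]],"fingers":[1,1,1,1,1,1,1,1,1,1]}'
```

```text
clock: 13.0
position: [0.4661, -0.2824, 0.0121]
eef_rot: [-179.8, -0.0, 110.0]
ft_force: [0.1, 0.8, 0.5]
opening: 1.003
grip_force: 0.0
clock: 14.25
position: [0.4658, -0.2821, 0.0101]
eef_rot: [-179.8, -0.1, 110.0]
ft_force: [0.2, 0.3, 0.5]
opening: 1.001
grip_force: 0.0
```

```bash
python3 -m pendant '{"travel":[[0,0,0.0005],[0,0,0.001],[0,0,0.0015],[0,0,0.002],[0,0,0.0025],[0,0,0.003],[0,0,0.003],[0,0,0.003],[0,0,0.003],[0,0,0.003]],"rot":[[0,0,0],[0,0,0],[0,0,0],[0,0,0],[0,0,0],[0,0,0],[0,0,0],[0,0,0],[0,0,0],[0,0,0]],"fingers":[1,1,1,1,1,1,1,1,1,1]}'
```

```text
clock: 15.5
position: [0.4657, -0.2821, 0.0086]
eef_rot: [-179.8, -0.1, 110.0]
ft_force: [-0.5, 1.0, 1.1]
opening: 1.004
grip_force: 0.8
```

```bash
python3 -m pendant '{"travel":[[0,0,0.0005],[0,0,0.001],[0,0,0.0015],[0,0,0.002],[0,0,0.002],[0,0,0.002],[0,0,0.002],[0,0,0.002],[0,0,0.002],[0,0,0.002]],"rot":[[0,0,0],[0,0,0],[0,0,0],[0,0,0],[0,0,0],[0,0,0],[0,0,0],[0,0,0],[0,0,0],[0,0,0]],"fingers":[1,1,1,1,1,1,1,1,1,1]}'
```

```text
clock: 16.75
position: [0.4658, -0.2821, 0.0086]
eef_rot: [-179.8, -0.1, 110.0]
ft_force: [-3.4, 2.0, 9.5]
opening: 1.001
grip_force: 4.8
```

Table contact puts the overhang at about 8.6 mm. I'll raise so the tips clear by about 1 mm, grip and lift.

```bash
python3 -m pendant '{"travel":[[0,0,-0.004],[0,0,-0.004],[0,0,-0.004],[0,0,-0.004],[0,0,-0.004],[0,0,-0.004],[0,0,-0.004],[0,0,-0.004],[0,0,-0.004],[0,0,-0.004]],"rot":[[0,0,0],[0,0,0],[0,0,0],[0,0,0],[0,0,0],[0,0,0],[0,0,0],[0,0,0],[0,0,0],[0,0,0]],"fingers":[1,1,0.3,0.3,0.3,0.3,0.3,0.3,0.3,0.3]}'
python3 -m pendant '{"travel":[[0,0,-0.01],[0,0,-0.03],[0,0,-0.1],[0,0,-0.2],[0,0,-0.3],[0,0,-0.35],[0,0,-0.35],[0,0,-0.35],[0,0,-0.35],[0,0,-0.35]],"rot":[[0,0,0],[0,0,0],[0,0,0],[0,0,0],[0,0,0],[0,0,0],[0,0,0],[0,0,0],[0,0,0],[0,0,0]],"fingers":[0.3,0.3,0.3,0.3,0.3,0.3,0.3,0.3,0.3,0.3]}'
python3 - <<'E'
from h import *
o=get_obs();c=calibration('wrist');im=camera('wrist');cv2.imwrite('pics/w7.png',im[:,:,::-1])
a,y,F=frame(-12.8);S=np.array([.502,-.0059,.075])
move(S+a*.15-F.apply([.062,0,0]),F.as_euler('xyz',degrees=True))
E
```

```text
clock: 18.0
position: [0.4657, -0.2821, 0.0095]
eef_rot: [-179.8, -0.1, 110.0]
ft_force: [0.1, 0.3, -1.7]
opening: 0.701
grip_force: 30.0
clock: 19.25
position: [0.4656, -0.2815, 0.1829]
eef_rot: [-179.7, -0.2, 110.0]
ft_force: [0.4, 0.4, -1.3]
opening: 0.704
grip_force: 30.0
travel [ 0.5168  0.2206 -0.1049] rot [-0.0841 -0.1542 -0.3099]
```

View pics/w7.png

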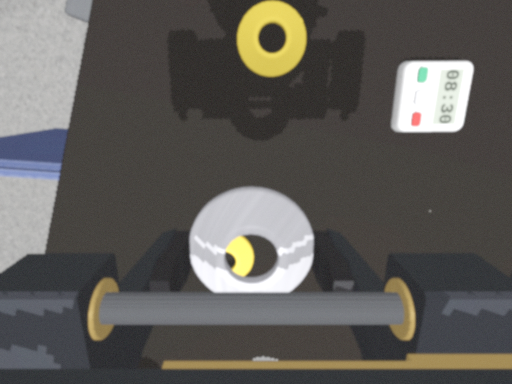

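The ring is held by its rim band, small end up. The rim is centred at about (252,245), and the upper bore at (251,257).

```bash
python3 -m pendant '{"travel":[[0.05,0.02,-0.1],[0.15,0.06,-0.105],[0.25,0.1,-0.105],[0.35,0.14,-0.105],[0.45,0.18,-0.105],[0.517,0.2206,-0.105],[0.517,0.2206,-0.105],[0.517,0.2206,-0.105],[0.517,0.2206,-0.105],[0.517,0.2206,-0.105]],"rot":[[-0.0841,-0.1542,-0.3099],[-0.0841,-0.1542,-0.3099],[-0.0841,-0.1542,-0.3099],[-0.0841,-0.1542,-0.3099],[-0.0841,-0.1542,-0.3099],[-0.0841,-0.1542,-0.3099],[-0.0841,-0.1542,-0.3099],[-0.0841,-0.1542,-0.3099],[-0.0841,-0.1542,-0.3099],[-0.0841,-0.1542,-0.3099]],"fingers":[0.3,0.3,0.3,0.3,0.3,0.3,0.3,0.3,0.3,0.3]}'
python3 - <<'E'
from h import *
import pickle
im=cv2.imread('pics/w7.png');h=cv2.cvtColor(im,cv2.COLOR_BGR2HSV)
o=get_obs();c=calibration('wrist');T=rot(o['eef_rot'])
pickle.dump((o,c),open('w8.pkl','wb'))
I=camera('wrist');cv2.imwrite('pics/w8.png',I[:,:,::-1])
m=((h[:,:,2]>110)&(h[:,:,1]<60)).astype(np.uint8); m[:180]=0;m[288:]=0;m[:,:185]=0;m[:,320:]=0
k=max(cv2.findContours(m,cv2.RETR_EXTERNAL,cv2.CHAIN_APPROX_NONE)[0],key=cv2.contourArea)[:,0]
k=k[k[:,1]<275]
for z in(.0035,.0065,.0095):
    p=[]
    for uv in k:
        e,d=ray(c,uv);e=T.inv().apply(e-o['position']);d=T.inv().apply(d);p.append((e+d*(z-e[2])/d[2])[:2])
    p=np.array(p);s=np.linalg.lstsq(np.c_[2*p,np.ones(len(p))],(p**2).sum(1),rcond=None)[0]
    r=np.hypot(*(p-s[:2]).T);print('rim z',z,'c',s[:2].round(4),'r',r.mean().round(4),r.std().round(4),'top',p[:,0].max().round(4),'y',p[:,1].min().round(4),p[:,1].max().round(4))
cr=cv2.resize(I[60:160,200:310,::-1],None,fx=6,fy=6,interpolation=cv2.INTER_CUBIC)
cv2.imwrite('pics/w8z.png',cv2.convertScaleAbs(cr,alpha=1.5,beta=-130))
print(o['position'],o['eef_rot'])
E
```

```text
clock: 20.55
position: [0.4821, -0.0025, 0.2371]
eef_rot: [-179.9, 30.1, 167.1]
ft_force: [-0.5, 0.5, -0.8]
opening: 0.707
grip_force: 30.0
rim z 0.0035 c [0.0007 0.0004] r 0.0322 0.0004 top 0.0333 y -0.0316 0.0324
rim z 0.0065 c [-0.0009  0.0004] r 0.0329 0.0004 top 0.0324 y -0.0323 0.033
rim z 0.0095 c [-0.0025  0.0004] r 0.0336 0.0004 top 0.0315 y -0.033 0.0337
[ 0.48207018 -0.00248709  0.23710892] [-179.94608479   30.11019963  167.08886859]
```

View pics/w8z.png

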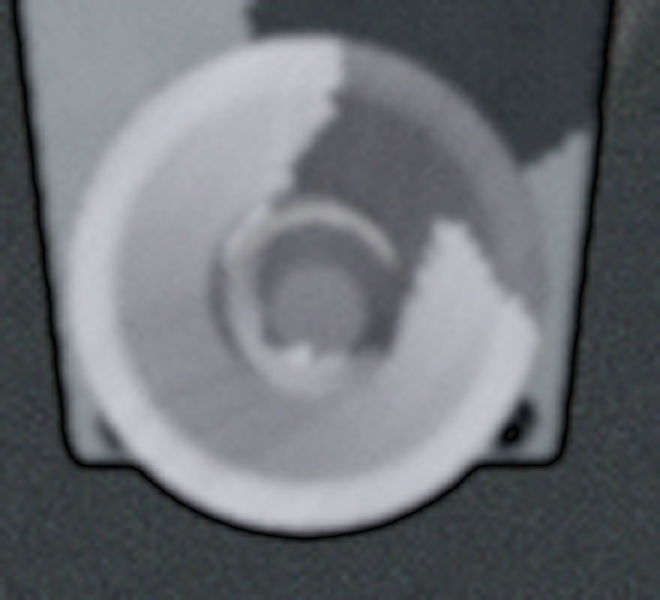

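Run:
```python
from h import *
import pickle
o,c=pickle.load(open('w8.pkl','rb'));T=rot(o['eef_rot']);ti=T.inv()
a,y,F=frame(-12.8)
e,d=ray(c,(252.6,110.9));zt=.075+.058*a[2];tip=e+d*(zt-e[2])/d[2]
print('S',tip-.058*a,'tip tool',ti.apply(tip-o['position']),'pred',ti.apply(np.array([.502,-.0059,.075])+.058*a-o['position']),'a',ti.apply(a))
e,d=ray(c,(200+306.5/6-.4,60+285/6-.4));z=.075+.030*a[2];q=e+d*(z-e[2])/d[2]
print('ring2 c in arbor',F.inv().apply(q-(tip-.058*a)))
```

```text
S [ 0.50169464 -0.00558238  0.075     ] tip tool [0.06406726 0.00139833 0.0921761 ] pred [0.06374839 0.00115715 0.09236125] a [-0.00192416 -0.0019108  -0.99999632]
ring2 c in arbor [ 0.00166632 -0.00149374 -0.03096205]
```

```bash
python3 -m pendant '{"travel":[[0.06,0.002,0.04],[0.12,0.002,0.08],[0.127,0.002,0.12],[0.127,0.002,0.14],[0.127,0.002,0.155],[0.127,0.002,0.165],[0.127,0.002,0.172],[0.127,0.002,0.179],[0.127,0.002,0.186],[0.127,0.002,0.186]],"rot":[[0,0,0],[0,0,0],[0,0,0],[0,0,0],[0,0,0],[0,0,0],[0,0,0],[0,0,0],[0,0,0],[0,0,0]],"fingers":[0.3,0.3,0.3,0.3,0.3,0.3,0.3,0.3,0.3,0.3]}'
python3 - <<'E'
from h import *
o=get_obs();T=rot(o['eef_rot'])
a,y,F=frame(-12.8);d=o['position']-np.array([.502,-.0059,.075]);print(F.inv().apply(d),T.inv().apply(o['ft_force']),T.inv().apply(o['moment']))
E
```

```text
clock: 21.85
position: [0.4738, 0.0013, 0.1244]
eef_rot: [-179.9, 30.1, 167.2]
ft_force: [-0.1, 0.3, -0.6]
opening: 0.709
grip_force: 30.0
[ 0.00053136  0.00075605 -0.05732488] [0.46767621 0.30834585 0.4532111 ] [-0.04592262  0.37826979 -0.00460351]
```

```bash
python3 -m pendant '{"travel":[[0,0,0.005],[0,0,0.01],[0,0,0.015],[0,0,0.02],[0,0,0.024],[0,0,0.026],[0,0,0.028],[0,0,0.029],[0,0,0.029],[0,0,0.029]],"rot":[[0,0,0],[0,0,0],[0,0,0],[0,0,0],[0,0,0],[0,0,0],[0,0,0],[0,0,0],[0,0,0],[0,0,0]],"fingers":[0.3,0.3,0.3,0.3,0.3,0.3,0.3,0.3,0.3,0.3]}'
python3 - <<'E'
from h import *
o=get_obs();T=rot(o['eef_rot'])
a,y,F=frame(-12.8);d=o['position']-np.array([.502,-.0059,.075]);print(F.inv().apply(d),T.inv().apply(o['ft_force']),T.inv().apply(o['moment']))
E
```

```text
clock: 23.1
position: [0.481, -0.0003, 0.1122]
eef_rot: [-179.9, 30.1, 167.2]
ft_force: [0.1, -0.2, -0.2]
opening: 0.7
grip_force: 30.0
[ 0.00025255  0.00081034 -0.0430548 ] [-0.00683219 -0.161647    0.25464678] [-0.00817542  0.29970346  0.00405537]
```

Underside is at 33.5 mm, so press down about 2 mm.

```bash
python3 -m pendant '{"travel":[[0,0,0.001],[0,0,0.002],[0,0,0.003],[0,0,0.004],[0,0,0.0045],[0,0,0.005],[0,0,0.005],[0,0,0.005],[0,0,0.005],[0,0,0.005]],"rot":[[0,0,0],[0,0,0],[0,0,0],[0,0,0],[0,0,0],[0,0,0],[0,0,0],[0,0,0],[0,0,0],[0,0,0]],"fingers":[0.3,0.3,0.3,0.3,0.3,0.3,0.3,0.3,0.3,0.3]}'
python3 - <<'E'
from h import *
o=get_obs();T=rot(o['eef_rot'])
a,y,F=frame(-12.8);d=o['position']-np.array([.502,-.0059,.075]);print(F.inv().apply(d),T.inv().apply(o['ft_force']),T.inv().apply(o['moment']))
E
```

```text
clock: 24.35
position: [0.4819, -0.0005, 0.1107]
eef_rot: [-179.9, 30.1, 167.2]
ft_force: [-12.8, 3.1, 12.9]
opening: 0.701
grip_force: 30.0
[ 0.00016282  0.0007877  -0.04128861] [  4.90244338   0.15649394 -17.7636373 ] [ 0.10355678  1.02598934 -0.05625302]
```

It seated at 31.8 mm with 18 N. Release and back away.

```bash
python3 -m pendant '{"travel":[[0,0,-0.002],[0,0,-0.002],[0,0,-0.002],[0,0,-0.002],[0,0,-0.002],[0,0,-0.02],[0,0,-0.06],[0,0,-0.14],[-0.1,0,-0.2],[-0.15,0,-0.2]],"rot":[[0,0,0],[0,0,0],[0,0,0],[0,0,0],[0,0,0],[0,0,0],[0,0,0],[0,0,0],[0,0,0],[0,0,0]],"fingers":[1,1,1,1,1,1,1,1,1,1]}'
python3 -m pendant '{"travel":[[-0.05,0,-0.05],[-0.1,0,-0.1],[-0.1,0,-0.1],[-0.1,0,-0.1],[-0.1,0,-0.1],[-0.1,0,-0.1],[-0.1,0,-0.1],[-0.1,0,-0.1],[-0.1,0,-0.1],[-0.1,0,-0.1]],"rot":[[0,0,0],[0,0,0],[0,0,0],[0,0,0],[0,0,0],[0,0,0],[0,0,0],[0,0,0],[0,0,0],[0,0,0]],"fingers":[1,1,1,1,1,1,1,1,1,1]}'
python3 - <<'E'
from h import *
im=camera('wrist');cv2.imwrite('pics/w9.png',im[:,:,::-1])
s=camera('scene')[165:245,190:290,::-1];w=im[0:200,140:370,::-1]
cv2.imwrite('pics/both9.png',np.hstack([cv2.resize(w,(400,348),interpolation=cv2.INTER_CUBIC),cv2.resize(s,(400,348),interpolation=cv2.INTER_CUBIC)]))
E
```

```text
clock: 25.6
position: [0.4992, -0.0035, 0.2402]
eef_rot: [179.9, 30.7, 167.2]
ft_force: [0.2, -0.6, 0.3]
opening: 0.999
grip_force: 0.0
clock: 26.85
position: [0.5143, -0.0077, 0.3025]
eef_rot: [-179.9, 30.1, 167.2]
ft_force: [0.2, 0.1, -1.4]
opening: 0.999
grip_force: 0.0
```

View pics/both9.png

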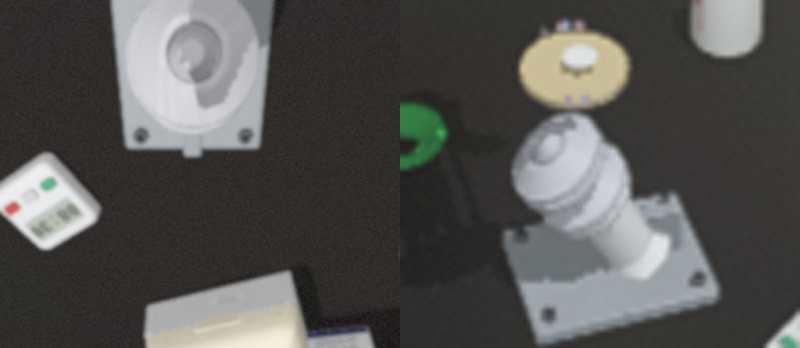

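The stack looks complete and square: the cones alternate, wide rim sits on wide rim, and the arbor tip shows through the top bore. The petri dish, the timer and the bottle look where they were.

```bash
python3 -c "
from cell import *
print(job_done())"
```

```text
the job is handed in; nothing more can be done
None
```

Both rings are on the arbor in the order asked and seated square with the cones alternating; the job was handed in at about 27 s, and I saw no sign that the bottle, timer or petri dish had moved.

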